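Turn the sample holder, then hold the sprung photometer cover at its pointer

ROBOT

A 6-joint arm with a two-finger parallel gripper is mounted at the origin on the work surface. World frame = base frame: x ahead of the robot, y to its left, z up, the work surface at z = 0. Lengths are in m, angles in rad, forces in N, time in s.
With the tool pointing down it reaches from about 0.25 to 0.8 m from the base axis. Payload 8.5 kg.
Tool frame: the origin (TCP) lies on the centre line of the jaws, within the pads' length; the fingertips stand 25 mm ahead of it and the grasp point (between the pads) lies 6 mm ahead of it (ctrl.tip_extent is the distance from the TCP to the fingertips, in m); z points along the fingers, y is the direction in which the jaws open and shut (so a half turn about z gives the same grasp; the last joint's range is limited). The gripper opens to 85 mm and grips with 20 to 120 N. Pads are 22 mm wide; open, the fingers measure 114 mm over their backs; the gripper's body (76 mm by 85 mm) begins 54 mm behind the grasp point. The pads swing forward as they close: fully open they stand 13 mm farther back than shut.
Start: joints at [0, 0.238, -0.013, 1.319, 0, 1.571], TCP at [0.525, -0, 0.256] pointing down, gripper open.
Joint ranges: [-2.66, 2.66], [-1.03, 1.9], [-1.14, 1.46], [-1.82, 2.27], [-1.45, 1.34], [-3.14, 3.14]. Speed limits (rad/s): [2.22, 2.22, 2.79, 3.14, 3.14, 3.14].

INTERFACE

Orientations are given as a unit quaternion [w, x, y, z].
In Python, from bench import ctrl, cams gives the robot as it stands.
- The arm moves only by the tool play_rows, never from a script. Its argument "series" is a list that holds one entry, the list of rows, each a list of 6 numbers: the shift along the tool's x, y, z in m, then the turn, a rotation vector about the tool's x, y, z in degrees. A call has 1 to 5 rows; each row shifts and turns the pose as measured when the row begins, along the tool's axes as they then stand; what a row does not reach is not made up. A row lasts 1/8 s, in which the tool goes at most 62.5 mm and 10.7 degrees, less where a joint would pass 70% of its speed; a pose out of reach is approached as far as the arm can. A call is refused whole if a number of a shift passes 0.0625 or a number of a turn 10.7, either way. A call with a gripper value outside its range is refused whole. "grip" is the gripper's target within -1 to 1 (shut at 1, half-way at 0, fully open at -1), set as the call begins (left out, the last holds). The fingers move at their own pace and stop on an object; "force" is the grip in N (left out, the last holds). Time passes only in rows, so rows that do not move let the fingers close. It gives the time, the measured TCP pose, the force and the opening at its end, in the units of the state.
- ctrl.observe(): the state, without advancing time (a new reading comes with each control period).
- cams.camera(name): name is "scene" or "side" or "wrist"; returns the picture (384x512x3 uint8, red, green, blue); there is no depth.
- cams.camera_model(name): a dict with "intrinsics" (3x3 intrinsics, pixels), "R" (3x3) and "t" (3): a world point X has camera coordinates R X + t. Camera axes: x right, y down, z forward; pixel columns grow to the right and rows downward; lengths in m; the calibration is good to about 2 mm. The wrist camera is an equidistant fisheye: a pixel r from the principal point sees the ray r / f radians off the axis. A picture is of the moment at which its call begins: read the wrist's pose just before it. camera_model takes no time and is no camera call; for the wrist camera it gives the pose at the moment of the call.
- ctrl.close_job(): hands the job in, once; it reports no verdict.
The state is a dict: "t": time; "q": joint angles; "qd": joint speeds; "tau": joint torques, N m; "position": TCP position; "orientation": TCP orientation; "force": force on the tool from outside, world axes, zero at the start; "moment": the same for the moment, N m; "width": finger opening in m.
Only numpy, scipy, OpenCV 4.12 (cv2) and the standard library are available. Lean on these libraries where they do the work, as an engineer would, in place of code of your own. Each camera call takes 0.05 s, during which the arm holds its last target.

TASK

Turn the capped sample holder about a quarter turn, keeping it upright, so that the face with its wide slit stands flush against the photometer's window with the slit in front of the glass, and let go of it there. Then, with the fingers, raise the sprung chamber cover by its handle until it lines up with the pointer arm at its side, and finish while still holding it there, because it snaps shut if released. Do not shift the pointer, and leave the glassware, jars and other things where they stand.

Things in the scene. Friction and masses are not known exactly. Their poses are not given: they have to be found in the camera images.
- window (a point): Centre of the photometer's window, on the face of a flat black pad (60 wide, 62 tall, 6 proud of the housing) on the left half of its front; 31 mm above the bench, 111 mm before and 85 mm left of the photometer's origin. The glass is 30 wide. Axes = the photometer's: x into the instrument.
- photometer: Bench photometer, fixed: white housing 210 deep (x), 320 wide (y), deck 85 high; origin on the bench under its middle, x away from its front, y to its left seen from the front, z up. An aluminium plate 6 thick, 130 long, 150 wide lies before the left half of its front, centred on the window; the holder stands on it. A black 30 mm square on the deck's front edge marks the window from above.
- holder: Loose sample holder, 0.25-0.45 kg: dark block 44 x 44 x 50 tall, round aluminium cap 30 across, 34 tall, centred on top, to grip from above. Origin under its centre. Full-height slits 6 deep: narrow (6 wide) in the +x face, wide (18) in the -y face. It starts 10-45 mm back from the window, narrow slit roughly towards it: about 90 deg counterclockwise from above brings the wide one there.
- wide_slit (a point): Centre of the holder's wide-slit face (in the plane of the -y face, middle of the slit), 25 mm above its underside; axes = the holder's. It should end on the window point, with the holder's -y pointing into the instrument.
- cover (a joint): Angle of the grey chamber cover on the photometer's right half, rad: 0 shut (level), grows as the front edge rises, stop at 1.2. Plate 196 long from hinge to front edge, 150 wide, 8 thick, about 0.25 kg. A spring shuts it: about 4 N up at the handle to start lifting, about 6 N square to it (10 N straight up) at 0.7 rad.
- hinge (a point): Middle of the cover's hinge axis, at the far (+x) edge of the cover, 89 mm above the bench; axes = the photometer's. The hinge runs along y.
- handle (a point): Centre of the cover's handle: a level dowel 22 in diameter, 36 long along the hinge (y), flat ends, on a 12 mm square post near the cover's front edge; 180 mm from the hinge axis along the cover, 36 above its mid-plane (32 above its top). Axes = the cover's: x along it towards the hinge, z normal. Pinched by its flat ends from above, it swivels between the fingers as the cover rises.
- pointer (a joint): Angle of the pointer arm, rad, same axis and zero as the cover: the cover lines up with the pointer when both joints read the same. Set between 0.35 and 0.75, held by friction.
- pointer_tip (a point): Point on the pointer's centre line, 200 mm from the hinge axis: a flat black arm 8 deep, 5 thick, with a bigger black block at the tip, just outside the cover's right (-y) edge, beside a curved steel rod with ticks every 10 degrees. x axis: along the arm towards the hinge.
- dish: Glass petri dish, 84 in diameter, 18 tall, on the left deck of the photometer behind the window. Bystander. Origin under its centre.
- slide_box: White slide box, 34 x 82 x 18, lying in front of the photometer at the right. Bystander. Origin under its centre.
- weight: Brass balance weight with a knob, 30 in diameter, 41 tall, in front of the photometer, right of the plate. Bystander. Origin under its centre.
- jar_a: White reagent jar, 60 in diameter, 105 tall, to the left. Bystander. Origin under its centre.
- jar_b: Black reagent jar, 60 in diameter, 105 tall, to the left. Bystander. Origin under its centre.
- flask: Conical glass flask, 80 in diameter, 110 tall, to the right. Bystander. Origin under its centre.
- beaker: Glass beaker, 68 in diameter, 85 tall, to the right. Bystander. Origin under its centre.

How it is judged:
On the way, in this order (a step that is already met when the one before it is completed fails the run):
1. the holder stands with its wide-slit face flush against the window (x of wide_slit in the frame of window between -0.004 and 0.003 m and y of wide_slit in the frame of window between -0.008 and 0.008 m and z of wide_slit in the frame of window between -0.005 and 0.005 m and angle between the x axis of holder and the y axis of window, either way round below 0.09 rad and angle between holder's own z axis and vertical below 0.06 rad), for 0.2 s.
2. the cover is held by the fingers in line with the pointer, the holder let go (angle between the x axis of handle and the x axis of pointer_tip, either way round below 0.06 rad and contact force between cover and the fingers above 1.5 N and contact force between holder and the fingers below 0.3 N), for 0.5 s.
At the end, for the whole second after the job is handed in: Holder upright on the plate, released and still, wide-slit face at the window (gap under 4 mm, slit within 8 mm of centre sideways, square within 0.09 rad); cover within 0.06 rad of the pointer, still, held by the fingers (over 1.5 N) and by no loose thing (all of step 1 and all of step 2 and velocity of joint cover between -0.1 and 0.1 rad/s and linear speed of holder below 0.02 m/s and contact force between holder and the arm below 0.3 N and contact force between cover and holder below 0.3 N and contact force between cover and dish below 0.3 N and contact force between cover and slide_box below 0.3 N and contact force between cover and weight below 0.3 N and contact force between cover and jar_a below 0.3 N and contact force between cover and jar_b below 0.3 N and contact force between cover and flask below 0.3 N and contact force between cover and beaker below 0.3 N); the arm keeps its last pose, push and grip.
It fails at once if the set pointer was shifted (tip moved over 12 mm) (distance of pointer_tip from where it was at the start of the episode above 0.012 m).
It fails at once if the holder was tipped over (beyond 0.5 rad) (angle between holder's own z axis and vertical above 0.5 rad).
It fails at once if a bystander was moved by more than 25 mm or tipped (distance of any of dish, slide_box, weight, jar_a, jar_b, flask, beaker from where it was at the start of the episode above 0.025 m or angle between any of dish, slide_box, weight, jar_a, jar_b, flask, beaker's own z axis and vertical above 0.4 rad).
It also fails if it takes over 51 s, if anything falls off the work surface, if the arm or the gripper's body presses on something with over 40 N, if the wrist force passes 120 N, or if a joint passes its speed limit or range.

## Working session

There is one attempt and no reset: what is moved stays moved. The work goes in short steps, Python scripts to look and compute and a tool call to move; the robot and the scene stay as the last step left them, time stands still between calls to the robot, and variables do not carry over. Pictures are saved under pics/ and viewed, and the job is handed in when it is done.

Besides the shell and the picture viewer there is one more tool, called after "Emit:" as name(argument=value, ...), one argument or row to a line, values as JSON. play_rows: Moves the arm, as the interface text tells. Its arguments: {"type":"object","properties":{"series":{"type":"array","items":{"type":"array","items":{"type":"array","items":{"type":"number"}}}},"grip":{"type":"number"},"force":{"type":"number"}},"required":["series"]}

```bash
ls; mkdir -p pics
python3 - <<'E'
from bench import ctrl,cams
import cv2,numpy as np
print(ctrl.observe())
for n in ['scene','side','wrist']:
    m=cams.camera_model(n);print(n,m)
    cv2.imwrite(f'pics/{n}0.png',cams.camera(n)[:,:,::-1])
E
```

```text
pics
{'t': 0.0, 'q': array([-1.10767487e-05,  2.38766334e-01, -1.42411663e-02,  1.31919666e+00,
        1.84507904e-05,  1.57077004e+00]), 'qd': array([-0.00074938,  0.00179028, -0.00134432,  0.00097842,  0.00100382,
       -0.00033406]), 'tau': array([ 1.29771975e-03, -5.38790166e+01,  3.46437156e+01,  1.83730113e-02,
        1.69192181e-04,  6.54446694e-05]), 'position': array([ 5.24627039e-01, -6.11729120e-07,  2.55690272e-01]), 'orientation': array([-5.04278309e-04,  7.07101232e-01,  7.07111980e-01, -4.91213035e-04]), 'force': array([-0.10066228,  0.18163368, -0.27796092]), 'moment': array([ 0.04080787,  0.03717383, -0.00624487]), 'width': 0.08542134692798638}
scene {'intrinsics': array([[369.67227974,   0.        , 259.07510442],
       [  0.        , 369.67227974, 193.42675673],
       [  0.        ,   0.        ,   1.        ]]), 'R': array([[ 0.17470111,  0.98457345,  0.00972841],
       [ 0.83266209, -0.14245853, -0.53514429],
       [-0.52550297,  0.10159078, -0.84470465]]), 't': array([-0.09879805, -0.43856197,  1.62289027])}
side {'intrinsics': array([[373.91941604,   0.        , 256.90564681],
       [  0.        , 373.91941604, 196.13521369],
       [  0.        ,   0.        ,   1.        ]]), 'R': array([[ 0.92142154, -0.38808211,  0.01935533],
       [-0.1915559 , -0.4970205 , -0.84633147],
       [ 0.3380661 ,  0.77612042, -0.53230481]]), 't': array([-0.52624549,  0.19450694,  0.88668028])}
wrist {'intrinsics': array([[297.31863964,   0.        , 254.9048121 ],
       [  0.        , 297.31863964, 197.43765747],
       [  0.        ,   0.        ,   1.        ]]), 'R': array([[ 9.99998509e-01,  6.42122134e-04, -1.60279155e-03],
       [ 1.11945620e-03, -9.47853472e-01,  3.18704476e-01],
       [-1.31456433e-03, -3.18705795e-01, -9.47852778e-01]]), 't': array([-0.52539774, -0.04206844,  0.38005015])}
```

View pics/scene0.png

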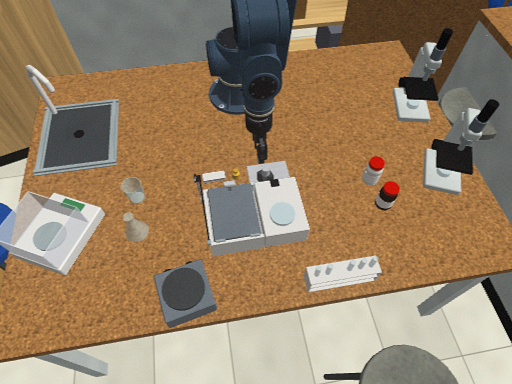

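View pics/side0.png

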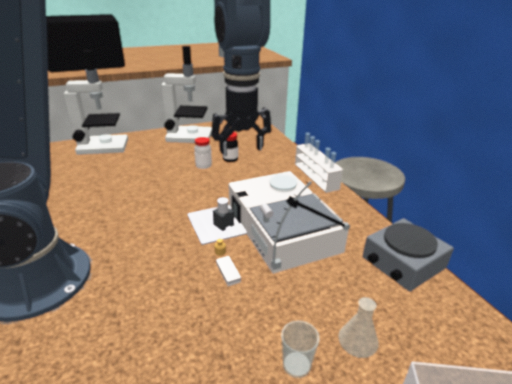

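View pics/wrist0.png

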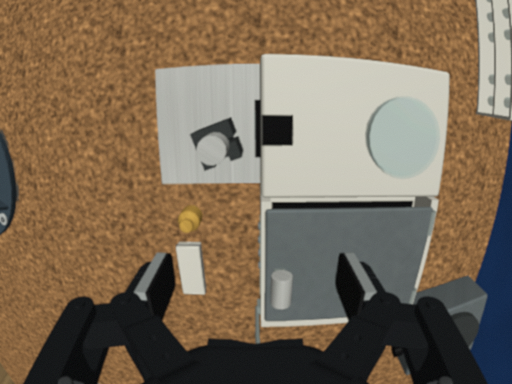

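The wrist view shows the photometer squarely: deck mark near (277,130), holder cap (212,149), handle (281,290), weight (188,220) and slide box (190,268). I'll zoom in for the details.

```bash
cat > h.py <<'E'
from bench import ctrl,cams
import cv2,numpy as np
from scipy.spatial.transform import Rotation as Ro
def ray(m,u,v,fish=None):
    K=m['intrinsics'];x=(u-K[0,2])/K[0,0];y=(v-K[1,2])/K[1,1]
    if fish:
        r=np.hypot(x,y);d=np.array([0,0,1.]) if r<1e-9 else np.array([x/r*np.sin(r),y/r*np.sin(r),np.cos(r)])
    else: d=np.array([x,y,1.])
    R=np.array(m['R']);return -R.T@m['t'],R.T@d/np.linalg.norm(d)
def onz(m,u,v,z,fish=None):
    c,d=ray(m,u,v,fish);return c+d*(z-c[2])/d[2]
def proj(m,X,fish=None):
    p=m['R']@np.array(X)+m['t'];K=m['intrinsics']
    if fish:
        r=np.hypot(p[0],p[1]);th=np.arctan2(r,p[2]);a,b=p[0]/r*th,p[1]/r*th
    else:a,b=p[0]/p[2],p[1]/p[2]
    return np.array([K[0,0]*a+K[0,2],K[1,1]*b+K[1,2]])
def snap(name,fn,crop=None,s=1):
    m=cams.camera_model(name);im=cams.camera(name)[:,:,::-1].copy()
    import pickle;cv2.imwrite(f'pics/{fn}_raw.png',im);pickle.dump(m,open(f'pics/{fn}.pkl','wb'))
    o=im if crop is None else im[crop[1]:crop[3],crop[0]:crop[2]]
    cv2.imwrite(f'pics/{fn}.png',cv2.resize(o,None,fx=s,fy=s,interpolation=cv2.INTER_CUBIC));return m,im
E
python3 - <<'E'
import cv2
im=cv2.imread('pics/wrist0.png')
cv2.imwrite('pics/w0z.png',cv2.resize(im[40:340,140:460],None,fx=2.0,fy=2.0,interpolation=cv2.INTER_CUBIC)[:600])
cv2.imwrite('pics/w0h.png',cv2.resize(im[90:190,150:300],None,fx=5,fy=5,interpolation=cv2.INTER_CUBIC))
im=cv2.imread('pics/side0.png')
cv2.imwrite('pics/s0z.png',cv2.resize(im[160:285,180:360],None,fx=4.4,fy=4.4,interpolation=cv2.INTER_CUBIC))
E
```

```text
(no output)
```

View pics/w0z.png

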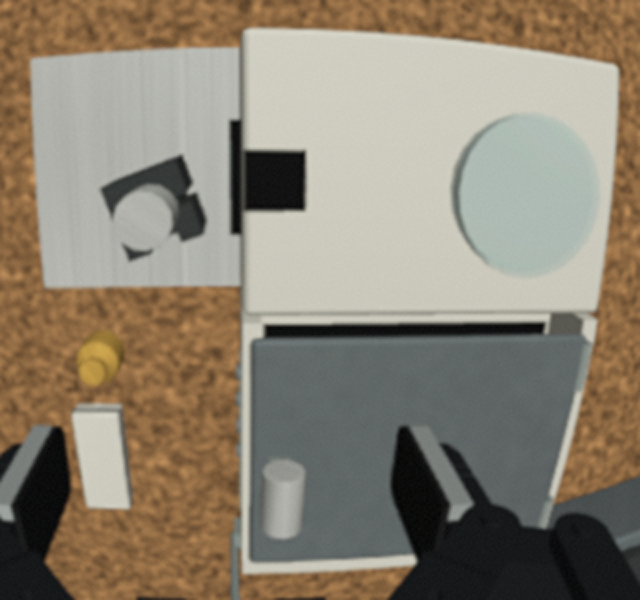

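View pics/w0h.png

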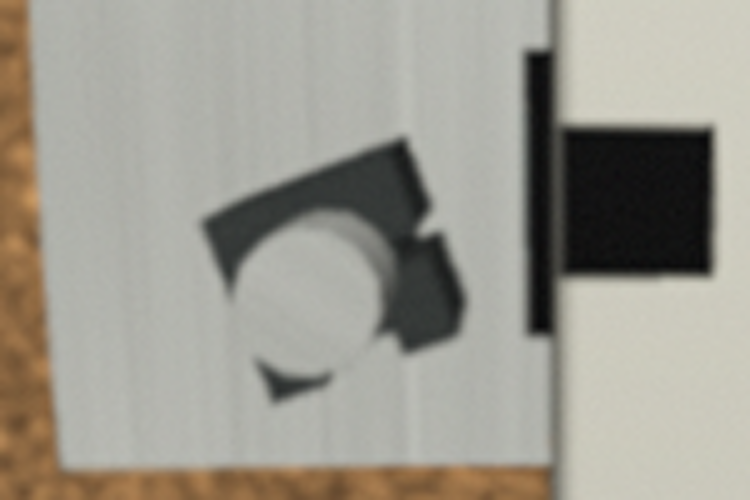

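View pics/s0z.png

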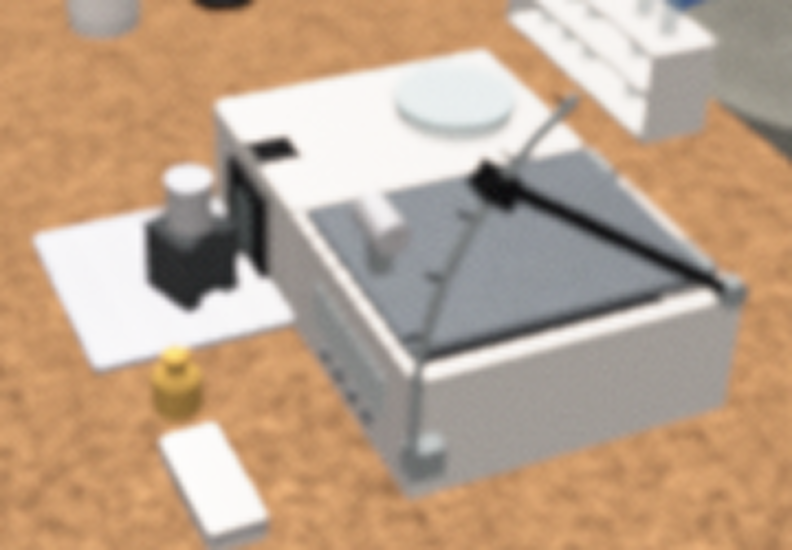

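Run:
```python
from h import *
m=cams.camera_model('wrist');im=cv2.imread('pics/wrist0.png')
print('cam',-np.array(m['R']).T@m['t'])
P=lambda u,v:(u/5+150,v/5+90)
for n,u,v,z in [('sqFL',562,127,.085),('sqBL',713,127,.085),('sqBR',713,275,.085),('sqFR',562,275,.085),('cap',307,293,.09),('capL',233,293,.09),('capR',382,293,.09),('TL',205,218,.056),('BL',275,400,.056),('BR',457,328,.056),('TRtop',395,143,.056)]:
    print(n,onz(m,*P(u,v),z,1).round(4))
Z=lambda u,v:(u/2+140,v/2+40)
for n,u,v,z in [('plTL',31,58,.006),('plBL',45,288,.006),('hsFL',245,30,.085),('hsBL',618,66,.085),('hs_mid',243,313,.085),('cvFL',252,340,.093),('cvFR',250,562,.093),('hdL',284,466,.14),('hdR',283,533,.14),('weight',93,375,.041),('box1',73,410,.018),('box2',122,406,.018),('box3',131,508,.018),('hingeL',588,338,.093),('dish',528,195,.1)]:
    print(n,onz(m,*Z(u,v),z,1).round(4))
s=cams.camera_model('side')
S=lambda u,v:(u/4.4+180,v/4.4+160)
for n,u,v,z in [('cap',188,180,.09),('hdL',370,205,.13),('hdR',392,235,.13)]:
    print('side',n,onz(s,*S(u,v),z).round(4))
```

```text
cam [0.52597202 0.08158683 0.37287499]
sqFL [0.5327 0.0677 0.085 ]
sqBL [0.5618 0.0681 0.085 ]
sqBR [0.5625 0.039  0.085 ]
sqFR [0.5329 0.0387 0.085 ]
cap [0.4836 0.0362 0.09  ]
capL [0.4689 0.0365 0.09  ]
capR [0.4982 0.036  0.09  ]
TL [0.4565 0.0477 0.056 ]
BL [0.4705 0.0069 0.056 ]
BR [0.511  0.0227 0.056 ]
TRtop [0.4981 0.063  0.056 ]
plTL [0.4014 0.1272 0.006 ]
plBL [ 0.403  -0.0231  0.006 ]
hsFL [0.5327 0.1265 0.085 ]
hsBL [0.7381 0.1288 0.085 ]
hs_mid [ 0.5324 -0.0142  0.085 ]
cvFL [ 0.5368 -0.0259  0.093 ]
cvFR [ 0.5382 -0.174   0.093 ]
hdL [ 0.5509 -0.0707  0.14  ]
hdR [ 0.5523 -0.1114  0.14  ]
weight [ 0.4403 -0.0696  0.041 ]
box1 [ 0.4176 -0.107   0.018 ]
box2 [ 0.4525 -0.103   0.018 ]
box3 [ 0.4521 -0.1895  0.018 ]
hingeL [ 0.7317 -0.0263  0.093 ]
dish [0.6746 0.0532 0.1   ]
side cap [0.4793 0.0271 0.09  ]
side hdL [ 0.5483 -0.0937  0.13  ]
side hdR [ 0.5477 -0.1252  0.13  ]
```

The wrist measurements agree with the given sizes: deck square 29 mm, cap 29.3 mm, block side 43.5 mm, plate 150 mm. They give:
- **Holder:** about (0.484, 0.036), yaw about 20°.
- **Window:** about (0.527, 0.053).
- **Photometer yaw:** about 0.5°.

I'll approach above the cap with the jaws partly open, turned about 32° so the fingers miss the housing.

Emit:
play_rows(
  series=[
    [[0.018,-0.02,0.025,0,0,0],[0.018,-0.02,0.025,0,0,0],[0,0,0,0,0,-10.7],[0,0,0,0,0,-10.7],[0,0,0,0,0,-10.7]],
  ],
  grip=-0.4,
  force=40,
)

```text
t: 0.78
position: [0.4824, 0.037, 0.2029]
orientation: [-0.002, 0.482, 0.876, -0.001]
force: [0.5, -0.6, -0.7]
width: 0.0601
```

Run:
```python
from h import *
print(getattr(ctrl,'tip_extent',None))
m,im=snap('wrist','w1')
o=ctrl.observe();q=o['orientation'];R=Ro.from_quat([q[1],q[2],q[3],q[0]]).as_matrix();print(o['position'],R.round(3),o['width'])
cv2.imwrite('pics/w1.png',cv2.resize(im,None,fx=1.5,fy=1.5,interpolation=cv2.INTER_CUBIC))
```

```text
0.025
[0.48248049 0.03696568 0.20292178] [[-0.544  0.839 -0.004]
 [ 0.839  0.544 -0.   ]
 [ 0.002 -0.003 -1.   ]] 0.05965008364692232
```

View pics/w1.png

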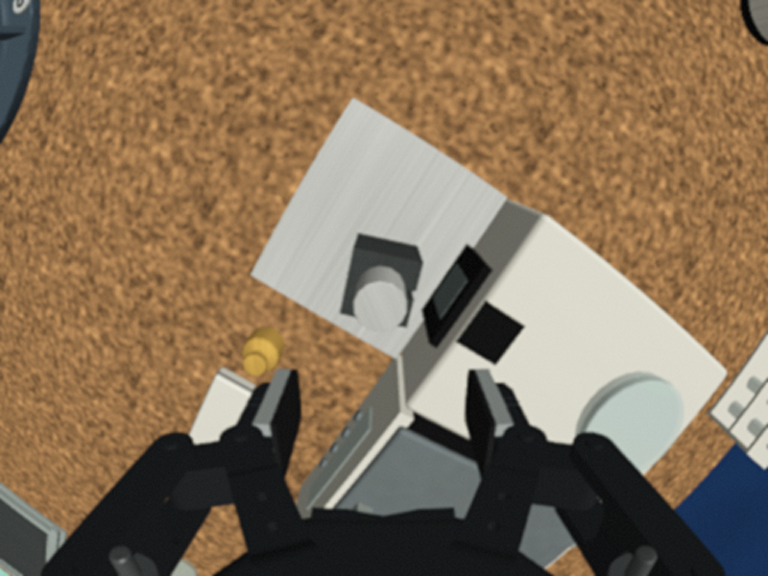

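Centred on the jaws, cap top is around (381,302) in this 1.5x picture; the block, deck square and the pad with its glass are all clear. I'll re-measure from here.

Run:
```python
from h import *
import pickle
m=pickle.load(open('pics/w1.pkl','rb'));im=cv2.imread('pics/w1_raw.png')
cv2.imwrite('pics/w1z.png',cv2.resize(im[140:260,210:370],None,fx=5,fy=5,interpolation=cv2.INTER_CUBIC))
P=lambda u,v:(u/1.5,v/1.5)
for n,u,v,z in [('cap',381,302,.09),('sq1',486,302,.085),('sq2',524,325,.085),('sq3',497,364,.085),('sq4',457,337,.085)]:
    print(n,onz(m,*P(u,v),z,1).round(4))
```

```text
cap [0.4818 0.0373 0.09  ]
sq1 [0.533  0.0678 0.085 ]
sq2 [0.5614 0.0688 0.085 ]
sq3 [0.5631 0.0399 0.085 ]
sq4 [0.5314 0.0413 0.085 ]
```

View pics/w1z.png

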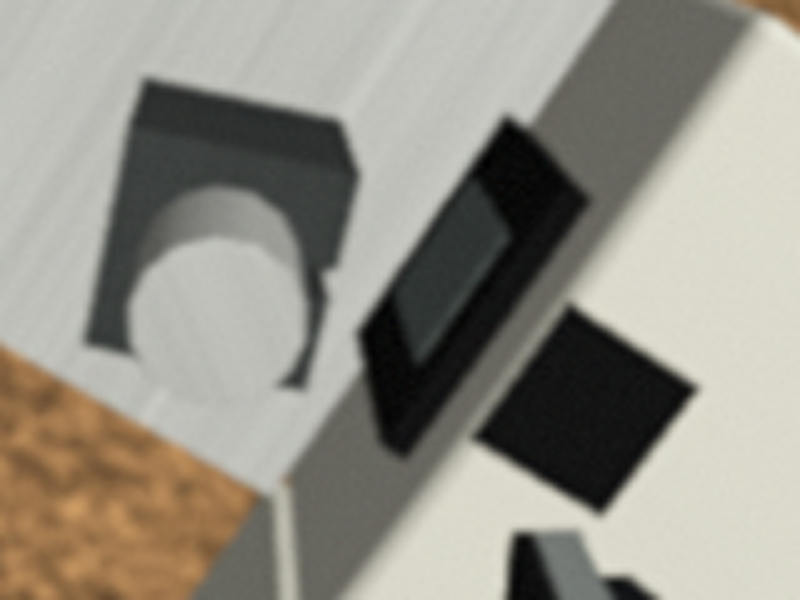

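```bash
cat > mz.py <<'E'
from h import *
import pickle
def tool():
    o=ctrl.observe();q=o['orientation'];R=Ro.from_quat([q[1],q[2],q[3],q[0]]).as_matrix();return o,np.array(o['position']),R
def to(target,p,R): return (R.T@(np.array(target)-p)).round(4)
E
python3 - <<'E'
from mz import *
m=pickle.load(open('pics/w1.pkl','rb'))
P=lambda u,v:(u/5+210-.4,v/5+140-.4)
for n,u,v,z in [('cap',218,320,.09),('sq1',570,303,.085),('sq2',698,388,.085),('sq3',601,513,.085),('sq4',474,437,.085),('padL',590,200,.062),('padR',402,458,.062),('h1',135,122,.056),('h2',358,175,.056),('h3',305,388,.056),('h4',85,342,.056),('hsc',283,485,.085)]:
    print(n,onz(m,*P(u,v),z,1).round(4))
o,p,R=tool();print(to([.483,.037,.087],p,R))
E
```

```text
cap [0.4823 0.0353 0.09  ]
sq1 [0.5321 0.0684 0.085 ]
sq2 [0.5616 0.0684 0.085 ]
sq3 [0.5615 0.0395 0.085 ]
sq4 [0.5325 0.0394 0.085 ]
padL [0.5324 0.0829 0.062 ]
padR [0.5323 0.0219 0.062 ]
h1 [0.4554 0.0489 0.056 ]
h2 [0.4951 0.0625 0.056 ]
h3 [0.5101 0.0221 0.056 ]
h4 [0.4696 0.0074 0.056 ]
hsc [0.5093 0.0138 0.085 ]
[-0.0005  0.0008  0.1159]
```

Emit:
play_rows(
  series=[
    [[-0.0014,0,0.03,0,0,0],[0,0,0.03,0,0,0],[0,0,0.03,0,0,0],[0,0,0.026,0,0,0]],
  ],
  grip=-0.02,
)

```text
t: 1.32
position: [0.4845, 0.0358, 0.0855]
orientation: [0.0, 0.483, 0.876, 0.0]
force: [0.6, -0.5, 0.2]
width: 0.0435
```

Run:
```python
from mz import *
o,p,R=tool();print(p,o['force'],o['width'],to([.483,.0357,.087],p,R))
snap('side','s1',(170,120,320,245),5)
```

```text
[0.48453886 0.03581159 0.08545003] [ 0.58463633 -0.54288407  0.2095785 ] 0.043471317108648745 [ 0.0007 -0.0014 -0.0016]
```

View pics/s1.png

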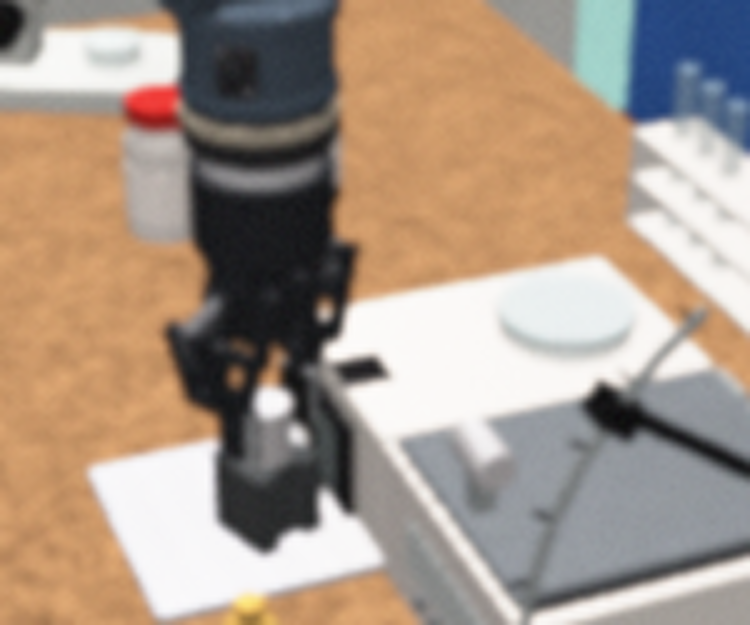

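The fingers straddle the cap (crop, about (270,400)), clear of the housing. Closing now.

Emit:
play_rows(
  series=[
    [[0.0005,-0.0012,-0.001,0,0,0],[0,0,0,0,0,0],[0,0,0,0,0,0],[0,0,0,0,0,0]],
  ],
  grip=1,
  force=40,
)

```text
t: 1.88
position: [0.4816, 0.0354, 0.0851]
orientation: [-0.001, 0.485, 0.875, -0.001]
force: [0.7, 0.0, -4.6]
width: 0.0287
```

Emit:
play_rows(
  series=[
    [[0,0,-0.003,0,0,0],[0,0,0,0,0,-10.1],[0,0,0,0,0,-10.1],[0,0,0,0,0,-10.1],[0,0,0,0,0,-10.1]],
  ],
)

```text
t: 2.5
position: [0.4819, 0.0355, 0.0897]
orientation: [-0.001, 0.143, 0.99, -0.0]
force: [-0.3, 1.6, -4.3]
width: 0.0292
```

Emit:
play_rows(
  series=[
    [[0,0,0,0,0,-10.1],[0,0,0,0,0,-10.1],[0,0,0,0,0,-10.1],[0,0,0,0,0,0]],
  ],
)

```text
t: 3.0
position: [0.4822, 0.0355, 0.0908]
orientation: [-0.001, -0.129, 0.992, 0.0]
force: [-1.3, -0.5, -3.4]
width: 0.0289
```

Run:
```python
from mz import *
m,im=snap('wrist','w2',(170,90,370,240),4)
o,p,R=tool();print(p,R.round(3),o['force'],np.degrees(np.arctan2(R[1,1],R[0,1])),to([.500,.0535,p[2]],p,R))
```

```text
[0.48218902 0.03549426 0.09081345] [[-0.967 -0.254 -0.001]
 [-0.254  0.967 -0.   ]
 [ 0.001  0.    -1.   ]] [ 0.07107184 -0.15608003 -4.20635583] 104.71008761647413 [-0.0218  0.0129 -0.    ]
```

View pics/w2.png

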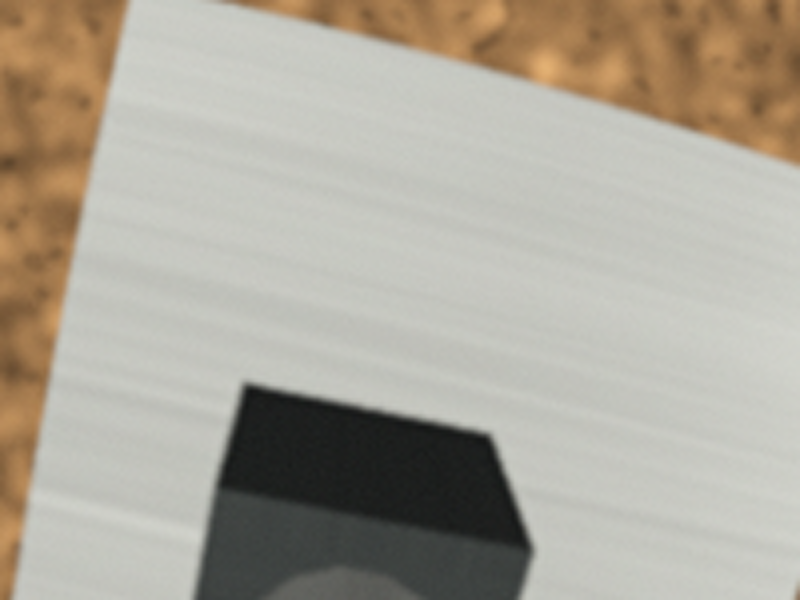

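Run:
```python
from mz import *
m=pickle.load(open('pics/w2.pkl','rb'));im=cv2.imread('pics/w2_raw.png')
print('cam',-np.array(m['R']).T@m['t'])
cv2.imwrite('pics/w2f.png',cv2.resize(im,None,fx=1.5,fy=1.5,interpolation=cv2.INTER_CUBIC))
P=lambda u,v:(u/4+170-.4,v/4+90-.4)
a=.0105
for n,u,v,z in [('b1',245,385,.0106),('b2',490,435,.0106),('t1',220,488,.0606),('t2',532,550,.0606),('e0',222,0,.006),('e1',800,165,.006),('f0',18,590,.006),('f1',130,0,.006)]:
    print(n,onz(m,*P(u,v),z,1).round(4))
```

```text
cam [0.40401013 0.0138395  0.20796664]
b1 [0.464  0.0127 0.0106]
b2 [0.4619 0.0565 0.0106]
t1 [0.4636 0.0131 0.0606]
t2 [0.4616 0.0563 0.0606]
e0 [ 0.4012 -0.0073  0.006 ]
e1 [0.4002 0.0974 0.006 ]
f0 [ 0.5168 -0.0208  0.006 ]
f1 [ 0.4047 -0.0225  0.006 ]
```

View pics/w2f.png

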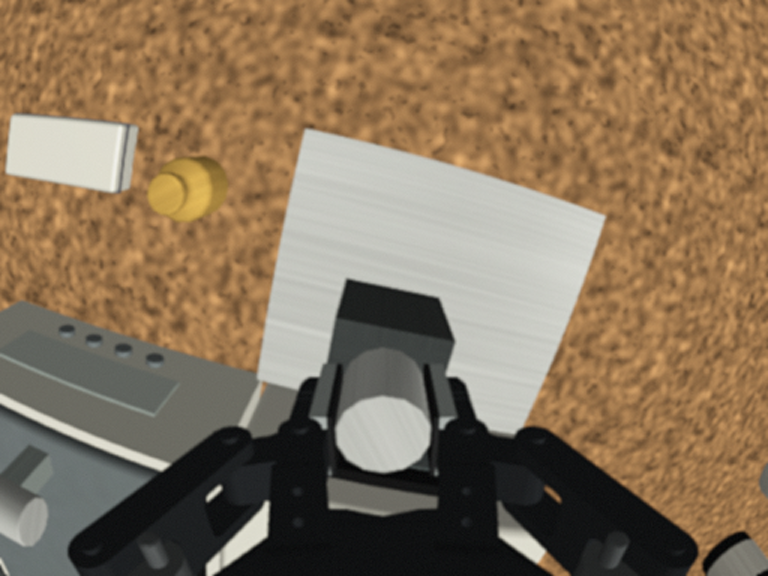

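The holder measures about 2° over-turned against the plate (back face y 0.0129 to 0.0564, centre about (0.485, 0.035)). I'll turn back 2° and move in front of the window.

Emit:
play_rows(
  series=[
    [[-0.0208,0.014,0,0,0,0],[0,0,0,0,0,2],[0,0,0.003,0,0,0],[0,0,0.0015,0,0,0]],
  ],
)

```text
t: 3.55
position: [0.4991, 0.0547, 0.0863]
orientation: [-0.001, -0.103, 0.995, -0.0]
force: [-0.4, 0.0, -4.4]
width: 0.0288
```

Run:
```python
from mz import *
m,im=snap('wrist','w3',(170,90,370,240),4)
o,p,R=tool();print(p,R.round(3),o['force'])
cv2.imwrite('pics/w3f.png',cv2.resize(im,None,fx=1.5,fy=1.5,interpolation=cv2.INTER_CUBIC))
```

```text
[0.49895069 0.05464289 0.08623158] [[-0.979 -0.206 -0.001]
 [-0.206  0.979 -0.   ]
 [ 0.001  0.    -1.   ]] [ 0.76264078 -0.21603385 -4.49741487]
```

View pics/w3.png

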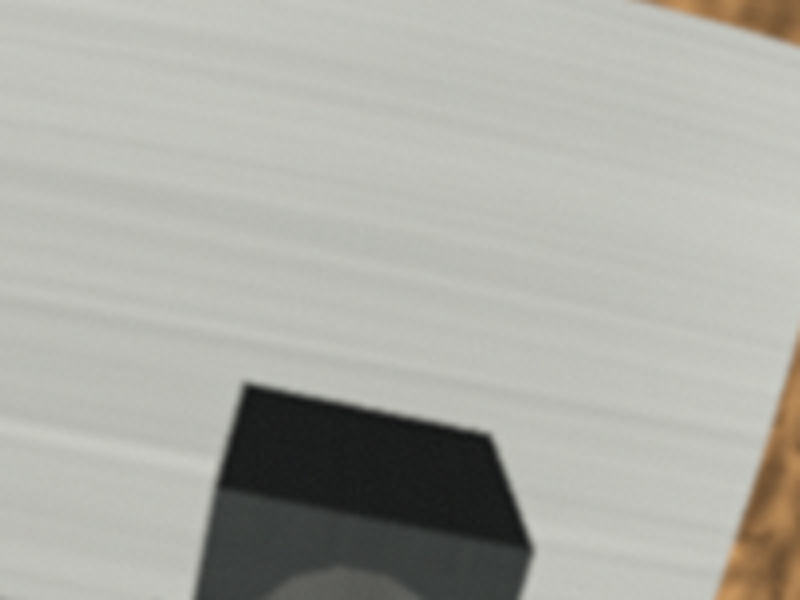

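Emit:
play_rows(
  series=[
    [[0,0,0.0012,0,0,0],[0,0,0,0,0,0]],
  ],
)

```text
t: 3.85
position: [0.4987, 0.0544, 0.0849]
orientation: [-0.001, -0.103, 0.995, -0.0]
force: [-0.6, 0.2, -4.9]
width: 0.0288
```

Run:
```python
from mz import *
m=pickle.load(open('pics/w3.pkl','rb'))
P=lambda u,v:(u/4+170-.4,v/4+90-.4)
for dz in (0,.003):
  for n,u,v,z in [('b1',245,385,.006),('b2',490,435,.006),('t1',220,488,.056),('t2',532,550,.056)]:
    print(n,onz(m,*P(u,v),z+dz,1).round(4))
o,p,R=tool();print(p,o['force'],o['moment'])
```

```text
b1 [0.4799 0.033  0.006 ]
b2 [0.48   0.0768 0.006 ]
t1 [0.4794 0.0333 0.056 ]
t2 [0.4797 0.0767 0.056 ]
b1 [0.4789 0.033  0.009 ]
b2 [0.4791 0.0762 0.009 ]
t1 [0.4782 0.0334 0.059 ]
t2 [0.4785 0.0759 0.059 ]
[0.49873323 0.05439943 0.08488453] [-0.60691936  0.2018981  -4.85582396] [-0.10045448  0.01029417 -0.02061443]
```

Emit:
play_rows(
  series=[
    [[0,-0.001,0.001,0,0,-0.8],[0,0,0.001,0,0,0],[0,0,0,0,0,0]],
  ],
)

```text
t: 4.22
position: [0.4992, 0.0532, 0.0838]
orientation: [-0.0, -0.11, 0.994, 0.0]
force: [-0.5, -0.5, -4.5]
width: 0.0287
```

Run:
```python
from mz import *
snap('side','s3',(190,180,290,255),8)
```

```text
(no output)
```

View pics/s3.png

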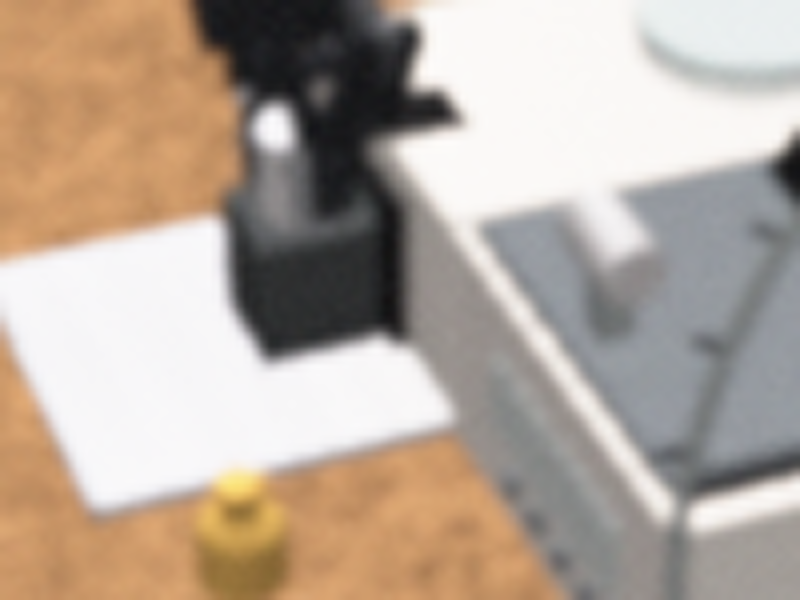

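Emit:
play_rows(
  series=[
    [[0,0,0.0012,0,0,0],[0,0,0.0012,0,0,0],[0,0,0,0,0,0]],
  ],
)

```text
t: 4.65
position: [0.4995, 0.0533, 0.0839]
orientation: [0.001, -0.11, 0.994, 0.0]
force: [-0.9, -1.0, -4.6]
width: 0.0289
```

Emit:
play_rows(
  series=[
    [[0,0,0.003,0,0,0],[0,0,0,0,0,0]],
  ],
)

```text
t: 4.9
position: [0.5005, 0.0534, 0.0841]
orientation: [0.003, -0.11, 0.994, 0.0]
force: [-0.4, 0.2, -4.6]
width: 0.0291
```

Emit:
play_rows(
  series=[
    [[0,0,0.003,0,0,0]],
  ],
)

```text
t: 5.03
position: [0.5014, 0.0536, 0.0834]
orientation: [0.004, -0.111, 0.994, 0.0]
force: [-15.8, -2.0, 55.9]
width: 0.0291
```

Emit:
play_rows(
  series=[
    [[-0.003,-0.0006,0,0,0,0]],
  ],
)

```text
t: 5.15
position: [0.5015, 0.0535, 0.0837]
orientation: [0.002, -0.111, 0.994, 0.0]
force: [-18.4, -0.3, 7.1]
width: 0.0288
```

Run:
```python
from mz import *
o,p,R=tool();print(p,R.round(3),o['force'])
m,im=snap('wrist','w4',(170,90,370,240),4)
```

```text
[0.5014752  0.05349607 0.08365357] [[-0.976 -0.22   0.004]
 [-0.22   0.976  0.001]
 [-0.004  0.    -1.   ]] [-18.42049064  -0.2745178    7.14666238]
```

View pics/w4.png

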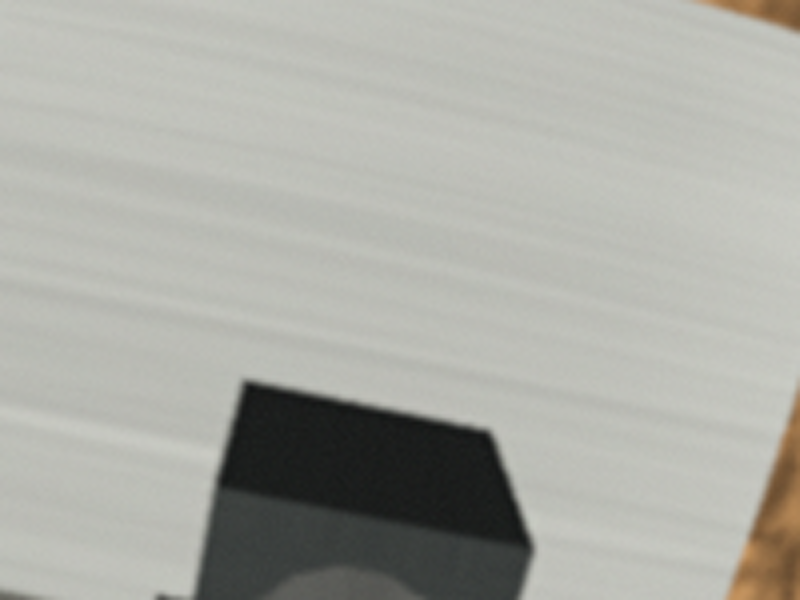

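Run:
```python
from mz import *
m=pickle.load(open('pics/w4.pkl','rb'))
P=lambda u,v:(u/4+170-.4,v/4+90-.4)
for n,u,v,z in [('b1',245,381,.006),('b2',490,432,.006),('t1',220,487,.056),('t2',532,548,.056)]:
    print(n,onz(m,*P(u,v),z,1).round(4))
```

```text
b1 [0.4814 0.0315 0.006 ]
b2 [0.4811 0.0747 0.006 ]
t1 [0.481  0.0319 0.056 ]
t2 [0.4805 0.0744 0.056 ]
```

Emit:
play_rows(
  series=[
    [[-0.0015,-0.0003,-0.0005,0,0,0]],
  ],
)

```text
t: 5.32
position: [0.5014, 0.0535, 0.0837]
orientation: [0.0, -0.111, 0.994, 0.001]
force: [-2.5, 0.7, -4.5]
width: 0.029
```

Emit:
play_rows(
  series=[
    [[-0.003,-0.0007,0,0,0,0]],
  ],
)

```text
t: 5.45
position: [0.5016, 0.0535, 0.0836]
orientation: [-0.002, -0.111, 0.994, 0.001]
force: [-18.7, 0.6, 23.6]
width: 0.0292
```

Pushing 3 mm moves it only 0.2 mm at 18 N, so it is against the window pad. I'll relax and release.

Emit:
play_rows(
  series=[
    [[0,0,0,0,0,0],[0,0,0,0,0,0]],
  ],
)

```text
t: 5.7
position: [0.5014, 0.0535, 0.0837]
orientation: [-0.003, -0.111, 0.994, 0.001]
force: [-2.2, -0.7, 3.2]
width: 0.0286
```

Emit:
play_rows(
  series=[
    [[0,0,0,0,0,0],[0,0,0,0,0,0],[0,0,0,0,0,0]],
  ],
  grip=-0.02,
)

```text
t: 6.08
position: [0.5026, 0.0536, 0.0833]
orientation: [-0.002, -0.111, 0.994, 0.001]
force: [0.3, -0.3, 0.7]
width: 0.0438
```

Emit:
play_rows(
  series=[
    [[0,0,-0.025,0,0,0],[0,0,-0.05,0,0,0],[0,0,-0.05,0,0,0],[0,0,-0.02,0,0,0]],
  ],
)

```text
t: 6.58
position: [0.5024, 0.0533, 0.2305]
orientation: [-0.004, -0.111, 0.994, 0.001]
force: [0.1, -0.0, -0.4]
width: 0.0437
```

Run:
```python
from mz import *
o,p,R=tool();print(p,R.round(3),o['force'])
m,im=snap('wrist','w5')
cv2.imwrite('pics/w5.png',cv2.resize(im,None,fx=1.5,fy=1.5,interpolation=cv2.INTER_CUBIC))
snap('side','s5',(190,160,350,280),5)
```

```text
[0.50242255 0.05325409 0.23045997] [[-0.975 -0.22  -0.008]
 [-0.22   0.975  0.001]
 [ 0.007  0.003 -1.   ]] [ 0.08205744 -0.00538072 -0.42555091]
```

View pics/w5.png

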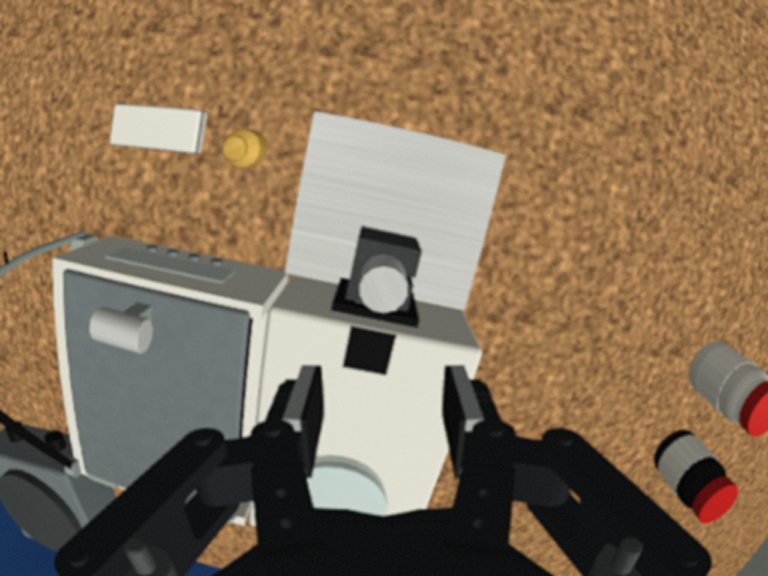

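View pics/s5.png

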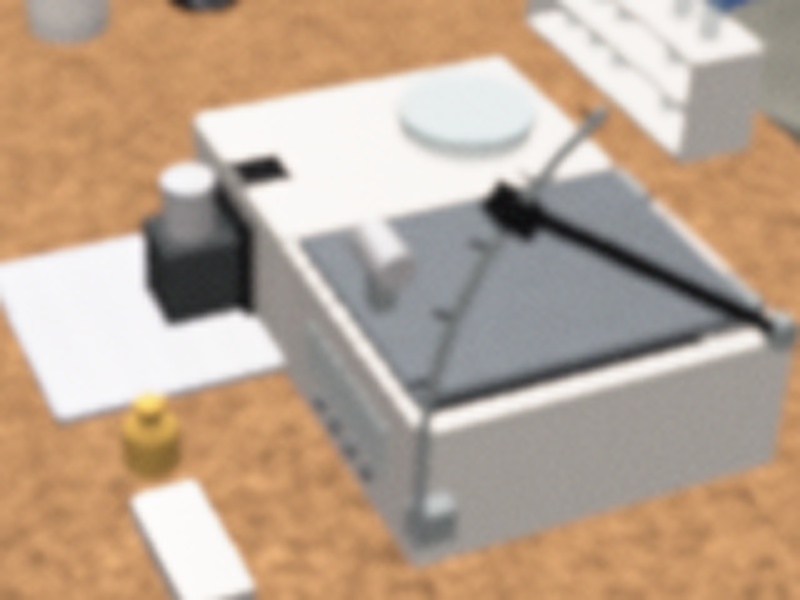

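The holder stands upright and free against the pad, level with the deck square. I'll check it closely, and measure the handle and pointer.

Run:
```python
from mz import *
im=cv2.imread('pics/w5_raw.png')
cv2.imwrite('pics/w5a.png',cv2.resize(im[140:260,190:330],None,fx=5,fy=5,interpolation=cv2.INTER_CUBIC))
cv2.imwrite('pics/w5b.png',cv2.resize(im[150:320,30:190],None,fx=3.5,fy=3.5,interpolation=cv2.INTER_CUBIC))
im=cv2.imread('pics/s5_raw.png')
cv2.imwrite('pics/s5p.png',cv2.resize(im[170:240,270:360],None,fx=8,fy=8,interpolation=cv2.INTER_CUBIC))
```

```text
(no output)
```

View pics/w5a.png

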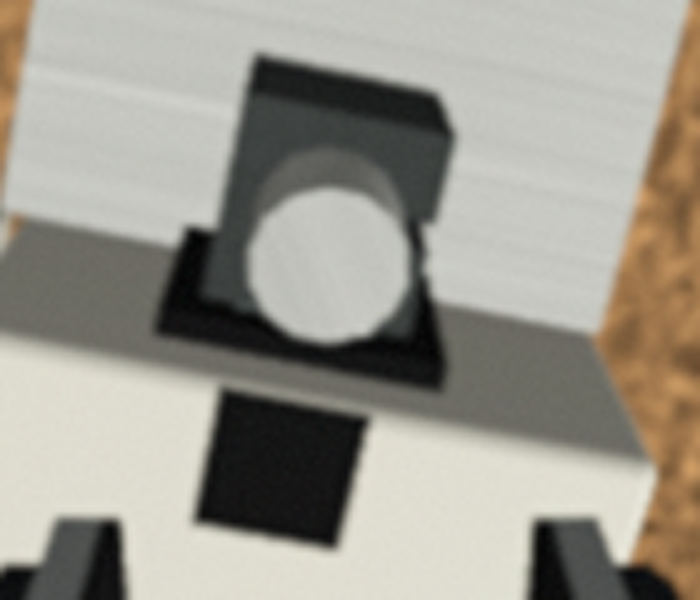

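View pics/w5b.png

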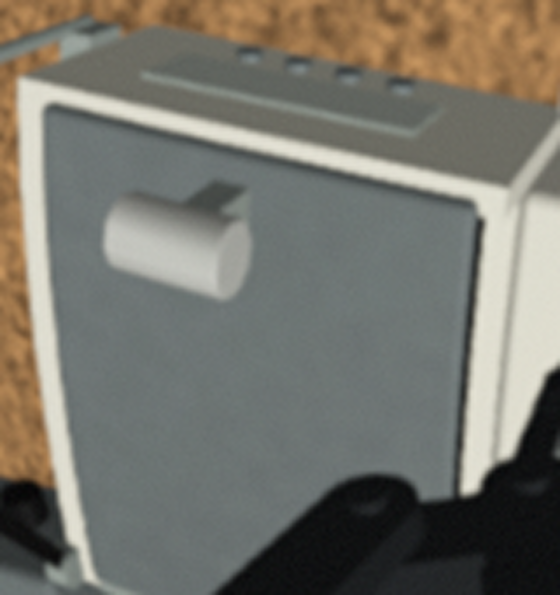

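View pics/s5p.png

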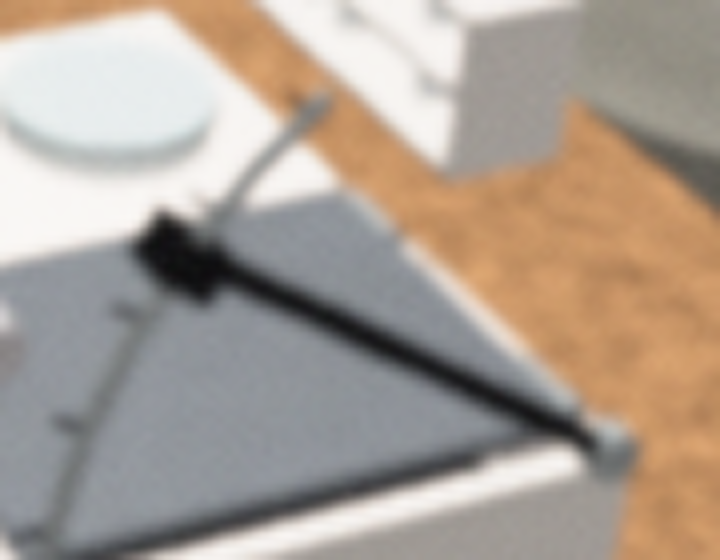

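Run:
```python
from mz import *
m=pickle.load(open('pics/w5.pkl','rb'))
P=lambda u,v:(u/5+190-.4,v/5+140-.4)
for n,u,v,z in [('b1',258,55,.006),('b2',437,92,.006),('t1',252,95,.056),('t2',453,135,.056),('cap',328,265,.09),('f1',205,298,.056),('sq1',222,390,.085),('sq2',367,417,.085),('sq3',337,548,.085),('sq4',195,521,.085),('pad1',157,333,.062),('pad2',441,388,.062)]:
    print(n,onz(m,*P(u,v),z,1).round(4))
Q=lambda u,v:(u/3.5+30-.35,v/3.5+150-.35)
for n,u,v,z in [('hdLeftEnd',234,262,.125),('hdR_top',122,200,.136),('hdR_mid',105,235,.125),('cvFL',478,207,.093),('cvFR',47,105,.093)]:
    print(n,onz(m,*Q(u,v),z,1).round(4))
s=pickle.load(open('pics/s5.pkl','rb'))
S=lambda u,v:(u/8+270-.44,v/8+170-.44)
for yp in (-.176,-.180,-.184):
    L=[]
    for u,v in [(230,272),(330,318),(430,362),(580,428),(612,445)]:
        c,d=ray(s,*S(u,v));L.append(c+d*(yp-c[1])/d[1])
    L=np.array(L);f=np.polyfit(L[:4,0],L[:4,2],1)
    print(yp,L[:,[0,2]].round(4).tolist(),'angle',-np.arctan(f[0]), 'z at x=.733',np.polyval(f,.733))
```

```text
b1 [0.4814 0.0322 0.006 ]
b2 [0.4807 0.0749 0.006 ]
t1 [0.4812 0.0331 0.056 ]
t2 [0.4803 0.0742 0.056 ]
cap [0.5023 0.0533 0.09  ]
f1 [0.5252 0.0324 0.056 ]
sq1 [0.5327 0.0394 0.085 ]
sq2 [0.532  0.0677 0.085 ]
sq3 [0.5611 0.0685 0.085 ]
sq4 [0.5615 0.0396 0.085 ]
pad1 [0.5327 0.0243 0.062 ]
pad2 [0.5317 0.0841 0.062 ]
hdLeftEnd [ 0.5524 -0.0828  0.125 ]
hdR_top [ 0.5376 -0.1115  0.136 ]
hdR_mid [ 0.5554 -0.1254  0.125 ]
cvFL [ 0.5353 -0.0253  0.093 ]
cvFR [ 0.5362 -0.1714  0.093 ]
-0.176 [[0.5962, 0.1781], [0.6318, 0.1535], [0.6693, 0.1281], [0.7301, 0.0871], [0.744, 0.0766]] angle 0.596768593279314 z at x=.733 0.08495750181231637
-0.18 [[0.5938, 0.1812], [0.6291, 0.1567], [0.6665, 0.1314], [0.7268, 0.0907], [0.7407, 0.0803]] angle 0.5967685932793148 z at x=.733 0.08634472635634133
-0.184 [[0.5914, 0.1842], [0.6265, 0.1598], [0.6636, 0.1348], [0.7236, 0.0943], [0.7373, 0.0839]] angle 0.5967685932793132 z at x=.733 0.08773195090036667
```

Holder: slit face at x about 0.525, y about 0.0535, square to the window. Pointer is at about 0.597 rad. Handle centre is about (0.5525, -0.0997, 0.125). Going to the handle.

Emit:
play_rows(
  series=[
    [[0,0,0,0,0,6],[0,0,0,0,0,6],[-0.016,-0.05,0,0,0,0],[-0.016,-0.05,0,0,0,0],[-0.016,-0.05,0,0,0,0]],
  ],
  grip=-0.5,
)

```text
t: 7.3
position: [0.5513, -0.0967, 0.2236]
orientation: [-0.006, -0.006, 1.0, 0.001]
force: [0.6, 0.5, -0.1]
width: 0.0636
```

Run:
```python
from mz import *
m,im=snap('wrist','w6')
cv2.imwrite('pics/w6.png',cv2.resize(im,None,fx=1.5,fy=1.5,interpolation=cv2.INTER_CUBIC))
o,p,R=tool();print(p,R.round(3),o['width'],to([.5525,-.0997,.16],p,R))
```

```text
[ 0.5530299  -0.10189437  0.22298017] [[-1.    -0.01  -0.011]
 [-0.01   1.    -0.001]
 [ 0.011 -0.001 -1.   ]] 0.06413959523337988 [-0.0002  0.0022  0.063 ]
```

View pics/w6.png

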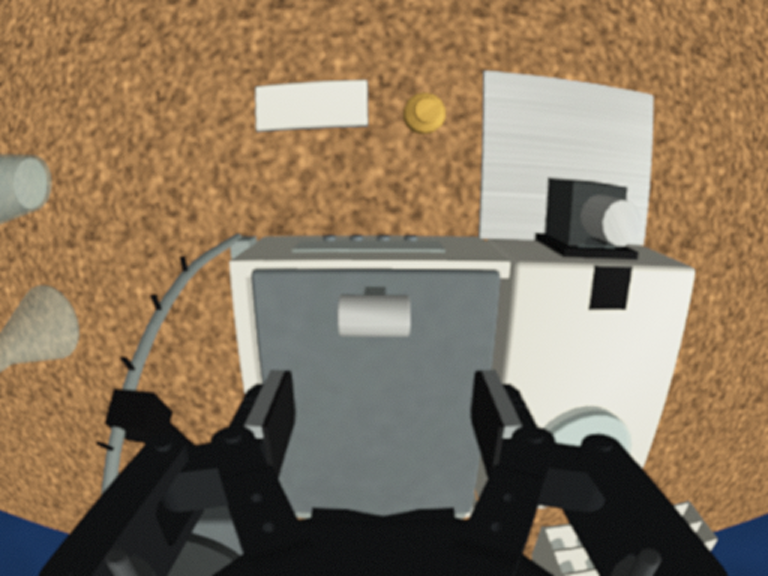

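Run:
```python
from mz import *
m=pickle.load(open('pics/w6.pkl','rb'))
P=lambda u,v:((u+.5)/1.5-.5,(v+.5)/1.5-.5)
for n,u,v,z in [('L',338,312,.134),('R',411,312,.134),('top',375,318,.136),('low',375,336,.125),('blk',140,416,.2)]:
    print(n,onz(m,*P(u,v),z,1).round(4))
```

```text
L [ 0.5472 -0.1191  0.134 ]
R [ 0.5467 -0.0829  0.134 ]
top [ 0.5494 -0.1007  0.136 ]
low [ 0.5637 -0.1007  0.125 ]
blk [ 0.5719 -0.1994  0.2   ]
```

Emit:
play_rows(
  series=[
    [[0,0.001,0.03,0,-0.6,0],[0,0,0.03,0,0,0],[0,0,0.025,0,0,0],[0,0,0.005,0,0,0],[0,0,0,0,0,0]],
  ],
)

```text
t: 7.98
position: [0.5508, -0.1034, 0.1246]
orientation: [-0.003, -0.002, 1.0, 0.0]
force: [-0.0, 0.3, 0.5]
width: 0.0641
```

Run:
```python
from mz import *
o,p,R=tool();print(p,R.round(3),o['force'],o['width'],to([.5527,-.101,.131],p,R))
snap('side','s6',(210,120,370,240),5)
```

```text
[ 0.55080605 -0.10339128  0.12461833] [[-1.    -0.005 -0.007]
 [-0.005  1.     0.   ]
 [ 0.007  0.    -1.   ]] [-0.00510955  0.29352768  0.49416859] 0.06410744763755989 [-0.0019  0.0024 -0.0064]
```

View pics/s6.png

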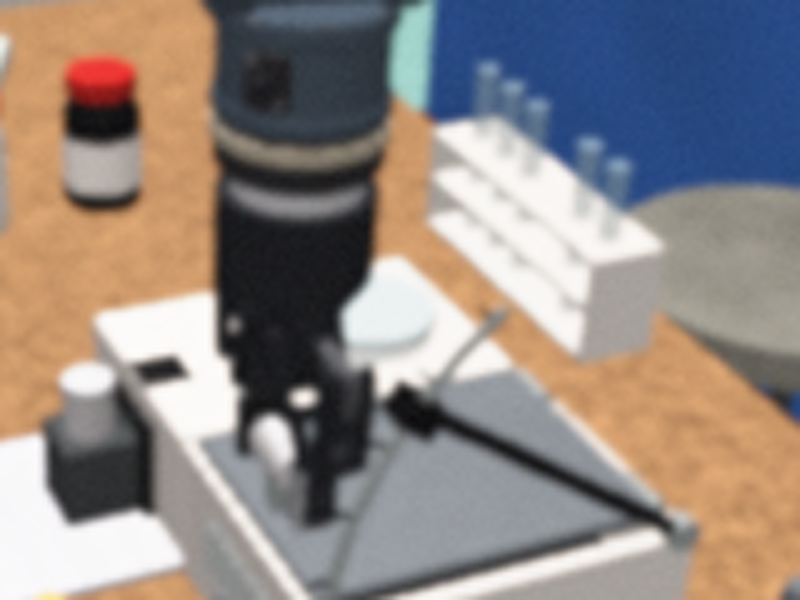

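Fingers straddle the handle; I'll correct by the small offsets and grip.

Emit:
play_rows(
  series=[
    [[-0.0019,0.0024,-0.005,0,-0.4,0],[0,0,0,0,0,0]],
  ],
)

```text
t: 8.28
position: [0.554, -0.1009, 0.1319]
orientation: [0.002, -0.003, 1.0, -0.0]
force: [-0.1, 0.3, 0.2]
width: 0.0644
```

Emit:
play_rows(
  series=[
    [[0,0,0,0,0,0],[0,0,0,0,0,0],[0,0,0,0,0,0],[0,0,0,0,0,0]],
  ],
  grip=1,
  force=60,
)

```text
t: 8.78
position: [0.5545, -0.1009, 0.1331]
orientation: [0.003, -0.003, 1.0, -0.0]
force: [0.6, 0.5, 0.2]
width: 0.0352
```

Run:
```python
from mz import *
o,p,R=tool();print(p,R.round(3),o['force'],o['width'])
H=np.array([.7325,.089]);g=p[[0,2]]+.006*R[[0,2],2]
r=g-H;print('g',g,np.hypot(*r),np.degrees(np.arctan2(r[1],-r[0])))
r0=np.hypot(.18,.036);a0=np.arctan2(.036,.18)
for t in (0,.1,.2,.3,.4,.5,.6): print(t,(r0*np.array([-np.cos(a0+t),np.sin(a0+t)])-r0*np.array([-np.cos(a0),np.sin(a0)])).round(4))
```

```text
[ 0.55449253 -0.10093527  0.13309477] [[-1.    -0.005  0.006]
 [-0.005  1.    -0.001]
 [-0.006 -0.001 -1.   ]] [0.56169166 0.52229534 0.16356136] 0.03519355433339705
g [0.55452757 0.12709488] 0.1820038581545345 12.081806870392073
0 [0. 0.]
0.1 [0.0045 0.0178]
0.2 [0.0107 0.035 ]
0.3 [0.0187 0.0516]
0.4 [0.0282 0.0673]
0.5 [0.0393 0.0819]
0.6 [0.0518 0.0953]
```

Emit:
play_rows(
  series=[
    [[-0.002,0,-0.009,0,0,0],[-0.0025,0,-0.009,0,0,0],[-0.003,0,-0.0087,0,0,0],[-0.0033,0,-0.0085,0,0,0]],
  ],
)

```text
t: 9.28
position: [0.5654, -0.1009, 0.168]
orientation: [0.001, -0.003, 1.0, -0.0]
force: [5.5, -0.1, -10.7]
width: 0.0354
```

```bash
cat > an.py <<'E'
from mz import *
o,p,R=tool();print(p,o['force'].round(2),o['width'])
H=np.array([.7325,.089])
g=p[[0,2]]+.006*R[[0,2],2];r=g-H;print('r',np.hypot(*r),'theta',np.arctan2(r[1],-r[0])-np.arctan2(.036,.18), 'tilt',R[:,2].round(3))
E
python3 an.py
```

```text
[ 0.56543289 -0.10085117  0.16799903] [  5.47  -0.08 -10.71] 0.03540776098944752
r 0.18230487445251714 theta 0.21458280060895438 tilt [ 0.003 -0.    -1.   ]
```

Emit:
play_rows(
  series=[
    [[-0.0037,0,-0.0083,0,0,0],[-0.0042,0,-0.0081,0,0,0],[-0.0046,0,-0.008,0,0,0],[-0.005,0,-0.0078,0,0,0]],
  ],
)

```text
t: 9.78
position: [0.5839, -0.1007, 0.2014]
orientation: [0.001, -0.003, 1.0, -0.0]
force: [7.1, -2.0, -14.9]
width: 0.0348
```

```bash
python3 an.py
```

```text
[ 0.58387255 -0.10070133  0.20137785] [  7.07  -2.04 -14.89] 0.0347724990587113
r 0.18276844260265931 theta 0.423834999529796 tilt [ 0.001 -0.    -1.   ]
```

Emit:
play_rows(
  series=[
    [[-0.0055,0,-0.0075,0,0,0],[-0.0058,0,-0.0073,0,0,0],[-0.005,0,-0.006,0,0,0],[0,0,0,0,0,0]],
  ],
)

```text
t: 10.28
position: [0.6007, -0.1006, 0.2222]
orientation: [-0.001, -0.003, 1.0, 0.0]
force: [2.6, -2.3, -13.8]
width: 0.0349
```

```bash
python3 an.py
python3 - <<'E'
from mz import *
m,im=snap('side','s7',(240,130,360,220),6)
m,im=snap('wrist','w7'); cv2.imwrite('pics/w7.png',cv2.resize(im,None,fx=1.5,fy=1.5,interpolation=cv2.INTER_CUBIC))
m,im=snap('scene','c7',(180,150,320,255),5)
E
```

```text
[ 0.60065561 -0.1005734   0.22220394] [  2.58  -2.26 -13.83] 0.03493652607242306
r 0.18321527286577174 theta 0.5700330122869102 tilt [-0.003  0.    -1.   ]
```

View pics/s7.png

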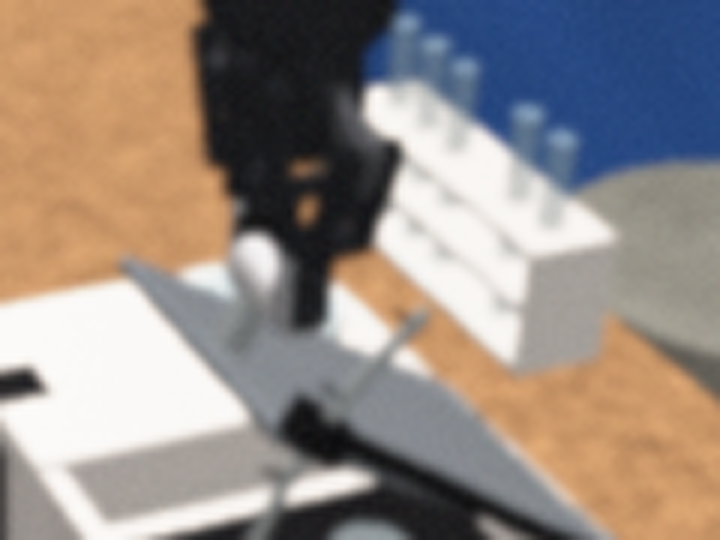

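View pics/w7.png

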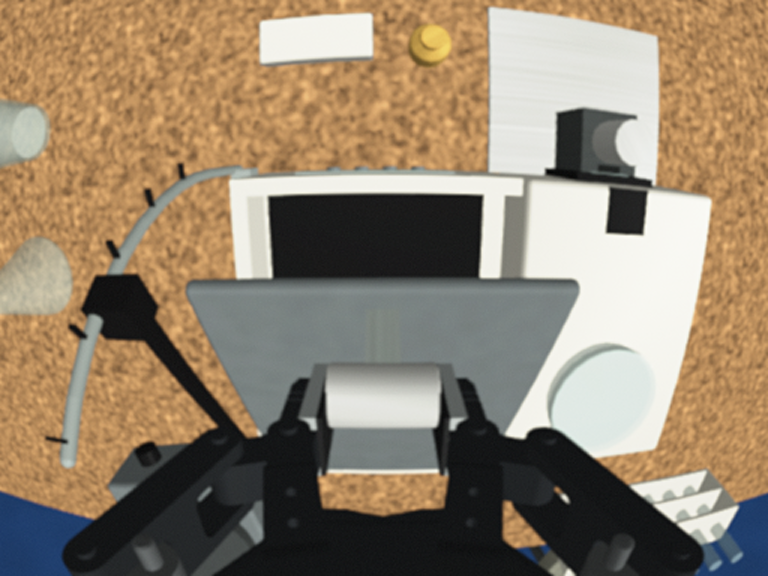

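View pics/c7.png

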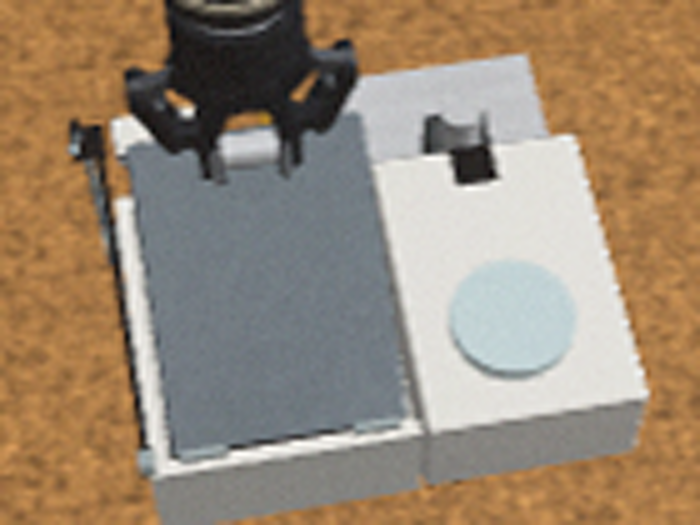

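The cover is up and lies roughly along the pointer in all views (side near corner (280,435) against the pointer block (315,428) in the crop). I'll compare the two angles numerically.

Run:
```python
from mz import *
H=np.array([.7325,.089])
def pl(m,px,y,fish=None):
    c,d=ray(m,*px,fish);X=c+d*(y-c[1])/d[1];return X
s=pickle.load(open('pics/s7.pkl','rb'));S=lambda u,v:((u+.5)/6-.5+240,(v+.5)/6-.5+130)
im=cv2.imread('pics/s7_raw.png');cv2.imwrite('pics/s7z.png',cv2.resize(im[185:245,270:350],None,fx=10,fy=10,interpolation=cv2.INTER_CUBIC))
for n,px,y in [('cover near corner',(278,432),-.1745),('cover far corner',(125,262),-.0255),('block',(318,430),-.180)]:
    X=pl(s,S(*px),y);r=X[[0,2]]-H;print('side',n,X.round(4),np.hypot(*r).round(4),np.arctan2(r[1],-r[0]).round(3))
w=pickle.load(open('pics/w7.pkl','rb'));W=lambda u,v:((u+.5)/1.5-.5,(v+.5)/1.5-.5)
def circ(m,px,rad,fish):
    c,d=ray(m,*px,fish);a=c[[0,2]]-H;b=d[[0,2]]
    k=np.roots([b@b,2*a@b,a@a-rad**2]);return [(c+d*t).round(4).tolist()+[round(float(np.arctan2((c+d*t)[2]-H[1],-(c+d*t)[0]+H[0])),3)] for t in k.real]
for n,px,rad in [('cov top L',(190,284),.196),('cov top R',(577,284),.196),('block',(122,306),.2)]:
    print('wrist',n,circ(w,W(*px),rad,1))
for th in (.5,.55,.6,.65):
  e=lambda r,n,y:[H[0]-r*np.cos(th)+n*np.sin(th),y,H[1]+r*np.sin(th)+n*np.cos(th)]
  print(th,'W topL,topR,botL', [((proj(w,X,1)+.5)*1.5-.5).round(0).tolist() for X in (e(.196,.004,-.1755),e(.196,.004,-.0255),e(.196,-.004,-.1755))],'ptr200',((proj(w,e(.2,0,-.181),1)+.5)*1.5).round(0),'S cov',[((proj(s,X)-[239.5,129.5])*6).round(0).tolist() for X in (e(.196,.004,-.1755),e(.196,-.004,-.1755),e(.196,.004,-.0255),e(.2,0,-.181))])
```

```text
side cover near corner [ 0.5644 -0.1745  0.1901] 0.1961 0.541
side cover far corner [ 0.5663 -0.0255  0.186 ] 0.1925 0.528
side block [ 0.5784 -0.18    0.191 ] 0.1848 0.585
wrist cov top L [[0.6496, -0.3063, -0.0886, -1.134], [0.5649, -0.1728, 0.1905, 0.545]]
wrist cov top R [[0.6469, 0.107, -0.0873, -1.119], [0.5643, -0.0284, 0.1896, 0.539]]
wrist block [[0.6815, -0.412, -0.1044, -1.313], [0.569, -0.1961, 0.2042, 0.614]]
0.5 W topL,topR,botL [[187.0, 275.0], [581.0, 277.0], [193.0, 260.0]] ptr200 [175. 261.] S cov [[274.0, 443.0], [264.0, 461.0], [117.0, 263.0], [268.0, 457.0]]
0.55 W topL,topR,botL [[180.0, 294.0], [588.0, 297.0], [186.0, 278.0]] ptr200 [167. 280.] S cov [[288.0, 422.0], [277.0, 439.0], [129.0, 244.0], [281.0, 435.0]]
0.6 W topL,topR,botL [[173.0, 316.0], [595.0, 318.0], [178.0, 298.0]] ptr200 [159. 301.] S cov [[302.0, 400.0], [290.0, 418.0], [141.0, 225.0], [296.0, 413.0]]
0.65 W topL,topR,botL [[166.0, 340.0], [602.0, 342.0], [171.0, 321.0]] ptr200 [151. 325.] S cov [[318.0, 379.0], [305.0, 396.0], [154.0, 206.0], [311.0, 391.0]]
```

View pics/s7z.png

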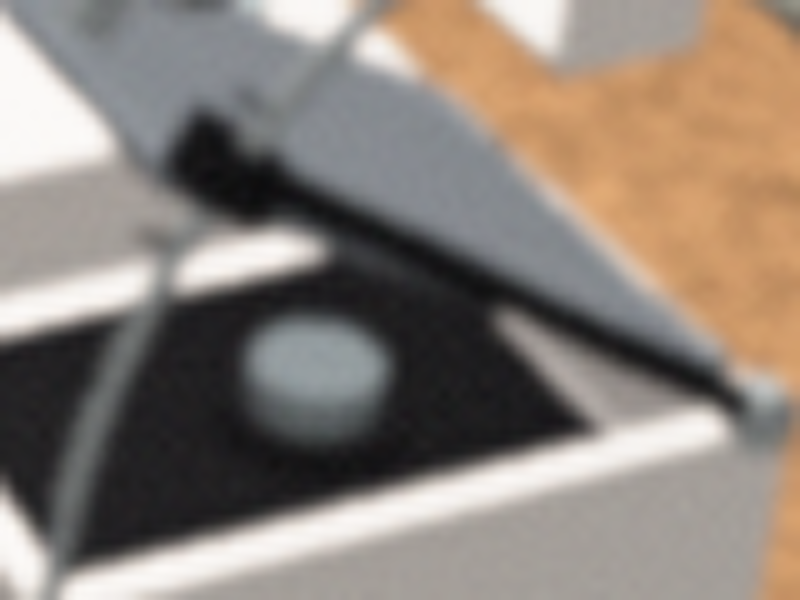

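Run:
```python
from mz import *
H=np.array([.7325,.089])
s=pickle.load(open('pics/s7.pkl','rb'));w=pickle.load(open('pics/w7.pkl','rb'))
S=lambda u,v:((u+.5)/10-.5+270,(v+.5)/10-.5+185);W=lambda u,v:((u+.5)/1.5-.5,(v+.5)/1.5-.5)
def tri(r1,r2):
    (a,d),(b,e)=r1,r2;t=np.linalg.lstsq(np.c_[d,-e],b-a,rcond=None)[0];return (a+d*t[0]+b+e*t[1])/2,np.linalg.norm(a+d*t[0]-b-e*t[1])
X,g=tri(ray(s,*S(220,165)),ray(w,*W(122,306),1));r=X[[0,2]]-H;print('block',X.round(4),g,np.hypot(*r),np.arctan2(r[1],-r[0]))
X,g=tri(ray(s,*S(135,148)),ray(w,*W(190,284),1));r=X[[0,2]]-H;print('cover corner',X.round(4),g,np.hypot(*r),np.arctan2(r[1],-r[0]))
for yp in (-.18,-.186,-.19):
  L=[]
  for u,v in [(290,190),(400,242),(500,290),(600,332),(720,388)]:
    c,d=ray(s,*S(u,v));L.append(c+d*(yp-c[1])/d[1])
  L=np.array(L);f=np.polyfit(L[:,0],L[:,2],1);print(yp,'ptr',-np.arctan(f[0]),np.polyval(f,H[0]))
```

```text
block [ 0.5678 -0.1956  0.2041] 0.002287905761476531 0.2009193934053238 0.6100132513312226
cover corner [ 0.5614 -0.1699  0.1949] 0.004188772907544962 0.20122766805364317 0.5542985313863218
-0.18 ptr 0.6054633526923676 0.08514179822184553
-0.186 ptr 0.605463352692369 0.08717412098443711
-0.19 ptr 0.6054633526923682 0.08852900282616427
```

Pointer ≈ 0.607 rad (block triangulated at radius 0.201, and the arm line agrees). The cover ≈ 0.53 by its corners, so I'll raise it by about 0.075.

Emit:
play_rows(
  series=[
    [[-0.0047,0,-0.0051,0,0,0],[-0.0049,0,-0.005,0,0,0],[0,0,0,0,0,0]],
  ],
)

```text
t: 10.8
position: [0.6101, -0.1005, 0.2318]
orientation: [-0.002, -0.003, 1.0, 0.0]
force: [2.8, -0.2, -15.1]
width: 0.0347
```

```bash
python3 an.py
python3 - <<'E'
from mz import *
m,im=snap('side','s8'); cv2.imwrite('pics/s8.png',cv2.resize(im[160:235,250:350],None,fx=8,fy=8,interpolation=cv2.INTER_CUBIC))
m,im=snap('wrist','w8'); cv2.imwrite('pics/w8.png',cv2.resize(im,None,fx=1.5,fy=1.5,interpolation=cv2.INTER_CUBIC))
E
```

```text
[ 0.61006416 -0.10049164  0.23175345] [  2.85  -0.2  -15.15] 0.034680758699832004
r 0.18357066454627974 theta 0.6430850181022337 tilt [-0.004  0.001 -1.   ]
```

View pics/s8.png

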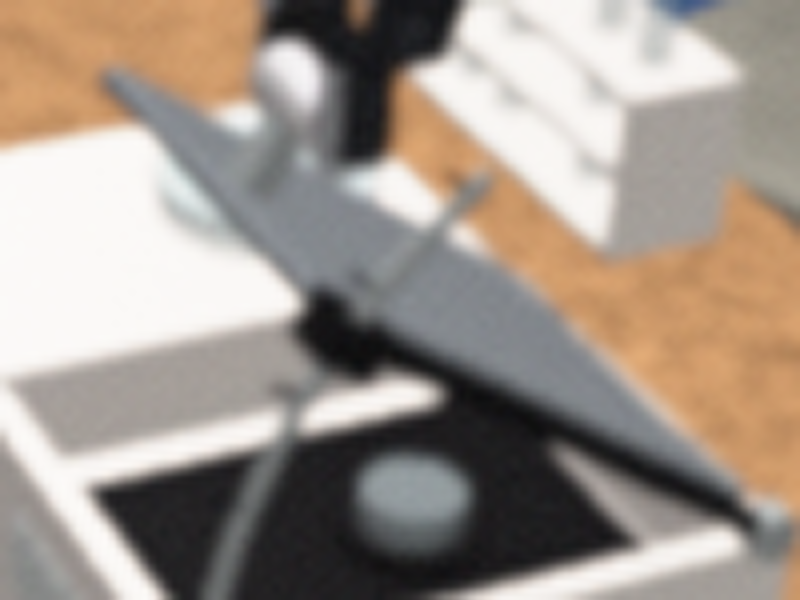

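View pics/w8.png

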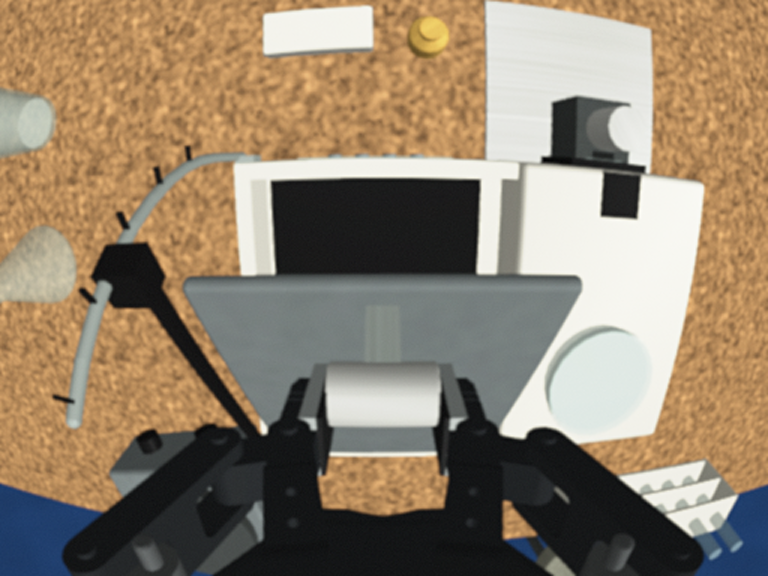

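Run:
```python
from mz import *
H=np.array([.7325,.089])
s=pickle.load(open('pics/s8.pkl','rb'));w=pickle.load(open('pics/w8.pkl','rb'))
S=lambda u,v:((u+.5)/8-.5+250,(v+.5)/8-.5+160);W=lambda u,v:((u+.5)/1.5-.5,(v+.5)/1.5-.5)
def tri(r1,r2):
    (a,d),(b,e)=r1,r2;t=np.linalg.lstsq(np.c_[d,-e],b-a,rcond=None)[0];return (a+d*t[0]+b+e*t[1])/2,np.linalg.norm(a+d*t[0]-b-e*t[1])
for n,a,b in [('block',(340,335),(128,275)),('far top corner',(110,70),(580,280)),('near top corner',(303,288),(186,280))]:
    X,g=tri(ray(s,*S(*a)),ray(w,*W(*b),1));r=X[[0,2]]-H;print(n,X.round(4),g.round(4),np.hypot(*r).round(4),np.arctan2(r[1],-r[0]).round(3))
for th in (.56,.6,.64):
  e=lambda r,n,y:[H[0]-r*np.cos(th)+n*np.sin(th),y,H[1]+r*np.sin(th)+n*np.cos(th)]
  print(th,'W top',[((proj(w,e(.196,.004,y),1)+.5)*1.5-.5).round(0).tolist() for y in (-.175,-.025)],'bot',((proj(w,e(.196,-.004,-.1),1)+.5)*1.5).round(0),'ptr',((proj(w,e(.2,0,-.194),1)+.5)*1.5).round(0),
   'S topfar,topnear',[((proj(s,e(.196,.004,y))-[249.5,159.5])*8).round(0).tolist() for y in (-.025,-.175)],'ptr',((proj(s,e(.2,0,-.194))-[249.5,159.5])*8).round(0))
```

```text
block [ 0.5683 -0.1972  0.2038] 0.0022 0.2003 0.61
far top corner [ 0.5723 -0.028   0.2004] 0.001 0.1951 0.607
near top corner [ 0.5702 -0.1718  0.2038] 0.0029 0.1988 0.616
0.56 W top [[187.0, 267.0], [583.0, 269.0]] bot [386. 251.] ptr [145. 254.] S topfar,topnear [[94.0, 79.0], [307.0, 315.0]] ptr [320. 358.]
0.6 W top [[181.0, 283.0], [589.0, 285.0]] bot [386. 266.] ptr [138. 269.] S topfar,topnear [[107.0, 59.0], [322.0, 293.0]] ptr [336. 334.]
0.64 W top [[176.0, 301.0], [594.0, 303.0]] bot [386. 283.] ptr [131. 286.] S topfar,topnear [[121.0, 39.0], [339.0, 271.0]] ptr [352. 311.]
```

Cover ≈ 0.59 and pointer ≈ 0.605 by vision, both within tolerance. The holder is still at the window. I'll hold for a moment and check for drift.

Emit:
play_rows(
  series=[
    [[0,0,0,0,0,0],[0,0,0,0,0,0],[0,0,0,0,0,0],[0,0,0,0,0,0],[0,0,0,0,0,0]],
  ],
)

```text
t: 11.52
position: [0.6097, -0.1005, 0.2314]
orientation: [-0.002, -0.002, 1.0, 0.0]
force: [5.0, -0.5, -15.2]
width: 0.0348
```

```bash
python3 an.py
python3 - <<'E'
from mz import *
m,im=snap('wrist','w9'); cv2.imwrite('pics/w9.png',cv2.resize(im[40:220,40:420],None,fx=2.1,fy=2.1,interpolation=cv2.INTER_CUBIC))
E
```

```text
[ 0.6096819  -0.10051025  0.23144701] [  5.02  -0.5  -15.23] 0.034806384787980454
r 0.18359736554700137 theta 0.6404245301341857 tilt [-0.004  0.001 -1.   ]
```

View pics/w9.png

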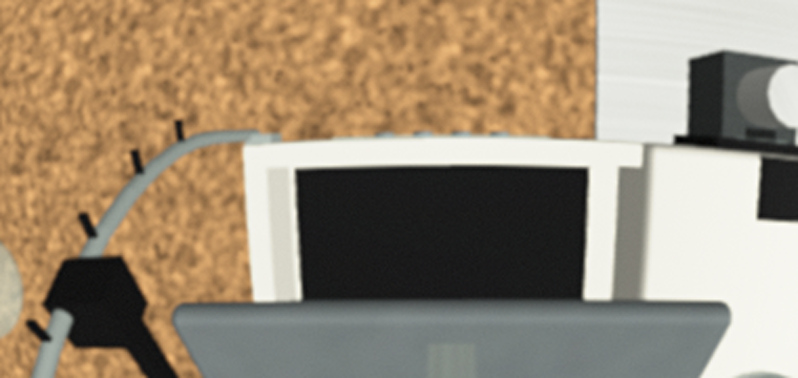

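The pose is stable, the cover edge is level with the pointer block, and the holder is unchanged. Handing in.

Run:
```python
from bench import ctrl
print(ctrl.close_job())
```

```text
the job is handed in; nothing more can be done
None
```

I turned the holder about 71° counterclockwise, pushed it against the window pad and let go. I then gripped the cover's handle by its ends, raised it to the pointer, and handed the job in at about 11.6 s still holding it. Handing in gives no verdict, so these are my own last checks:

- **Holder:** it stands upright on the plate. The slit face measured about 1 mm short of the window and centred sideways within about 1 mm. It was square to within about 0.01 rad. When I pushed it a further 3 mm it moved only 0.2 mm at about 18 N, so I take it to be touching.
- **Cover and pointer:** the pictures put the pointer at about 0.605 rad and the cover at about 0.59 rad. The position of the fingers put the cover at about 0.64 rad, so the two methods disagree by about 0.05 rad. Either value is within the 0.06 rad limit. The cover barely moved during a 0.6 s hold (under 0.5 mm at the fingers), with the fingers carrying about 15 N.
- **Pointer and other things:** the pointer angle measured the same before and after lifting, within about 0.01 rad. The other things looked undisturbed in the pictures; I did not measure their positions at the end.
- **One rough moment:** seating the holder briefly pressed it onto the plate with about 56 N at the wrist, under the 120 N limit. The fingers, not the gripper's body, carried it.

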